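# Empty the saw's catch tray into the carrying tote

### The job

Collect the three finished wooden blanks (two pale maple, one dark walnut, which lies across one of the maple ones) from the grey catch tray into the blue tote. Set each down in it flat on the floor, same side up as it lies now, side by side and none on top of another; don't drop or throw them in. Leave the orange and black spring clamp in the tray, and the glue bottle and the wax tin, where they are.

Things in the scene. Friction and masses are not known exactly. Their poses are not given: they have to be found in the camera images.
- tray: fixed catch tray of grey sheet steel, open on top, inside 150 mm (its x) by 290 mm (its y), sheet 3 mm, lip 24 mm high, underside 22 mm over the bench (on feet and boards); its long side points away from the robot. Origin: centre of its underside; inner floor 3 mm above it. A sloping steel chute 140 mm wide rises outside its far (-y) end, from the lip to 60 mm beyond it, 105 mm high.
- maple_a: pale maple blank, block 45 (its x) x 90 (its y) x 30 mm (z); origin: centre of its underside. Lies flat on the tray floor; the walnut blank lies on top of it.
- maple_b: pale maple blank like the other, 45 x 90 x 30 mm (x, y, z), origin at the centre of its underside; lies flat on the tray floor
- walnut: dark walnut blank, block 38 (its x) x 120 (its y) x 22 mm (z), 0.07 kg; origin: centre of its underside. Lies across the top of maple_a, its underside 30 mm above the tray floor; its ends may reach over the neighbours.
- clamp: bystander: spring clamp with an orange and a black arm, 51 (its x) x 106 (its y) x 24 mm, lying loose in the tray beside the blanks; origin: centre of its underside. Must stay where it lies.
- bottle: bystander: standing glue bottle with blue cap, 52 mm wide, 137 mm tall, loose, on the bench to the right of tray and tote; origin: centre of its underside
- tin: bystander: round wax tin, yellow with white lid, 82 mm wide, 32 mm high, standing loose on the two long boards beyond the bottle, its underside 22 mm over the bench; origin: centre of its underside
- tote: fixed open blue plastic tote, outside 155 mm (its x) by 260 mm (its y), 60 mm high, walls and floor 5 mm, inside 145 x 250 mm, underside 22 mm over the bench; its long side points away from the robot. Origin: centre of its underside. Close beside the tray, left or right of it. (A solid black cord hangs down to 0.53 m above the bench, 0.19 m straight ahead of the base axis.)
- tote_floor (a point): centre of the tote's inner floor, 5 mm above its underside; axes as the tote's
Not all that is in view belongs to the job. Leave any red look-alike of the walnut alone.

How it is judged:
At the end, for the whole second after the job is handed in: All three blanks are inside the tote, flat on its floor and same side up (underside within 12 mm of the floor, tilt under 0.2 rad), let go and at rest (x of maple_a in the frame of tote_floor between -0.073 and 0.073 m and y of maple_a in the frame of tote_floor between -0.125 and 0.125 m and z of maple_a in the frame of tote_floor between -0.005 and 0.012 m and angle between each of maple_a, maple_b, walnut's own z axis and vertical below 0.2 rad and x of maple_b in the frame of tote_floor between -0.073 and 0.073 m and y of maple_b in the frame of tote_floor between -0.125 and 0.125 m and z of maple_b in the frame of tote_floor between -0.005 and 0.012 m and x of walnut in the frame of tote_floor between -0.073 and 0.073 m and y of walnut in the frame of tote_floor between -0.125 and 0.125 m and z of walnut in the frame of tote_floor between -0.005 and 0.012 m and linear speed of each of maple_a, maple_b, walnut below 0.05 m/s); the robot touches nothing.
It fails at once if the spring clamp is moved by more than 30 mm (distance of clamp from where it was at the start of the episode above 0.03 m).
It fails at once if the glue bottle is moved by more than 25 mm or tipped by more than 0.3 rad (distance of bottle from where it was at the start of the episode above 0.025 m or angle between bottle's own z axis and vertical above 0.3 rad).
It fails at once if the wax tin is moved by more than 25 mm (distance of tin from where it was at the start of the episode above 0.025 m).
It fails at once if a blank is dropped or thrown: it moves faster than 0.7 m/s (a fall of 25 mm) while the fingers do not hold it ((contact force between maple_a and the fingers below 0.05 N and linear speed of maple_a above 0.7 m/s) or (contact force between maple_b and the fingers below 0.05 N and linear speed of maple_b above 0.7 m/s) or (contact force between walnut and the fingers below 0.05 N and linear speed of walnut above 0.7 m/s)).
It also fails if it takes over 54 s, if anything falls off the work surface, if the arm or the gripper's body presses on something with over 40 N, if the wrist force passes 120 N, or if a joint passes its speed limit or range.

### The arm

A 6-joint arm with a two-finger parallel gripper is mounted at the origin on the work surface; the furniture and walls round the work are solid. World frame = base frame: x ahead of the robot, y to its left, z up, the work surface at z = 0. Lengths are in m, angles in rad, forces in N, time in s.
With the tool pointing down it reaches from about 0.325 to 0.775 m from the base axis. Payload 5.5 kg.
Tool frame: the origin (TCP) lies at the very end of the fingers, on their centre line; the grasp point (between the pads) lies 19 mm behind it; z points along the fingers, y is the line along which they close (so a half turn about z gives the same grasp; the last joint's range is limited). The gripper opens to 85 mm and grips with 20 to 120 N. Pads are 22 mm wide; open, the fingers measure 114 mm over their backs; the gripper's body (76 mm by 85 mm) begins 54 mm behind the grasp point. The pads swing forward as they close: fully open they stand 13 mm farther back than shut.
Start: joints at [1.095, 0.091, 1.231, -0, 1.82, -0.057], TCP at [0.244, 0.548, 0.231] pointing down, gripper open.
Joint ranges: [-2.87, 2.87], [-0.86, 2.18], [0.17, 2.46], [-1.51, 4.65], [0.06, 2.69], [-2.65, 2.65]. Speed limits (rad/s): [2.57, 2.57, 3.01, 3.14, 3.14, 3.14].

### API

Orientations are given as a unit quaternion [x, y, z, w].
In Python, from rig import ctrl gives the robot as it stands.
- The arm moves only by the shell command python3 -m creep 'ROWS'. ROWS is JSON, a list of rows, each an object of numbers: "tx", "ty", "tz": the shift along the tool's x, y, z scaled (see below); "twist": the turn about the tool's z scaled (see below); "claw": the opening, from 0 (shut) to 1 (fully open). A call has 1 to 8 rows; each row is the pose to reach, as a shift and turn from the pose commanded when the call began, along the tool's axes at that moment, turning the shorter way round; what a row does not reach only later rows make up. The controller multiplies each number of a shift by 0.15 m and each number of a turn by 180 degrees. A row lasts 1/10 s, in which the tool goes at most 50 mm and 8.59 degrees, less where a joint would pass 70% of its speed; a pose out of reach is approached as far as the arm can. A call with a number of a shift or a turn outside -1 to 1 is refused whole. A call with a gripper value outside its range is refused whole. The fingers move at their own pace and stop on an object; the grip force is fixed at half the most. Time passes only in rows, so rows that repeat a pose let the fingers close. It gives the time, the measured TCP pose, the force, the opening and the grip force at its end, in the units of the state.
- ctrl.read_state(): the state, without advancing time (a new reading comes with each control period).
- ctrl.camera(name): name is "scene" or "top"; returns a dict with "frame" (400x640x3 uint8, red, green, blue), "vertical_fov" (degrees; the focal length in pixels is half the picture's height over the tangent of half this angle, whatever the lens; pixels are square), "cx", "cy" (the principal point, pixels), "xyz" and "attitude" of the camera in the world. Camera axes: x right, y up, looking along -z (the intrinsics and any distortion apply to the point x, -y, -z); pixel columns grow to the right and rows downward; lengths in m; the calibration is good to about 2 mm. A picture is of the moment at which its call begins. There is no depth.
- ctrl.close_job(): hands the job in; it is judged then, once.
The state is a dict: "time": time; "joint_positions": joint angles; "qd": joint speeds; "joint_torque": joint torques, N m; "tcp_pos": TCP position; "tcp_rot": TCP orientation; "wrist_force": force on the tool from outside, world axes, zero at the start; "torque": the same for the moment, N m; "finger_gap": opening from 0.0 (shut) to 1.0 (fully open); "grasp_force": force on a finger pad.
Only numpy, scipy, OpenCV 4.12 (cv2) and the standard library are available. Lean on these libraries where they do the work, as an engineer would, in place of code of your own. Each camera call takes 0.05 s, during which the arm holds its last target. There are 200 camera calls.

## Working session

There is one attempt and no reset: what is moved stays moved. The work goes in short steps, Python scripts to look and compute and a shell command to move; the robot and the scene stay as the last step left them, time stands still between calls to the robot, and variables do not carry over. Pictures are saved under pics/ and viewed, at most 10 in all, crops included, and the job is handed in when it is done.

```bash
ls; mkdir -p pics; python3 - <<'E'
from rig import ctrl
import cv2,numpy as np
for n in("scene","top"):
    c=ctrl.camera(n); cv2.imwrite(f"pics/{n}0.png",c["frame"][:,:,::-1])
    print(n,{k:v for k,v in c.items() if k!="frame"})
print(ctrl.read_state())
E
```

```text
pics
scene {'vertical_fov': 43.14702091635601, 'cx': 307.1335658394061, 'cy': 198.07326886144511, 'xyz': array([-0.02434716, -0.46452455,  0.78933542]), 'attitude': array([ 0.41161441, -0.12487899, -0.2854899 ,  0.85643116])}
top {'vertical_fov': 53.73751349847003, 'cx': 318.5888462617993, 'cy': 195.85761053640582, 'xyz': array([0.35831969, 0.29403827, 0.99543787]), 'attitude': array([ 0.03654625, -0.0670412 , -0.69641237,  0.71356825])}
{'time': 0.1, 'joint_positions': array([ 1.09530311e+00,  9.17714030e-02,  1.23177825e+00, -1.68053965e-05,
        1.81978200e+00, -5.66950647e-02]), 'qd': array([ 9.36767533e-05,  6.50702208e-04, -4.21250164e-03,  1.53957449e-04,
        1.20324663e-03,  1.58694982e-03]), 'joint_torque': array([ 1.84648765e-03, -4.60216713e+01, -4.19216895e+01, -1.96300898e-04,
        1.07111389e-02, -1.88170759e-05]), 'tcp_pos': array([0.24388638, 0.54792135, 0.23026399]), 'tcp_rot': array([ 2.07874079e-01,  9.78155208e-01, -8.41040476e-04, -2.20789483e-04]), 'wrist_force': array([ 0.62708602,  0.16935017, -0.30399231]), 'torque': array([ 0.02690744,  0.01324179, -0.00318886]), 'grasp_force': 0.0, 'finger_gap': 1.0016179575227213}
```

View pics/scene0.png

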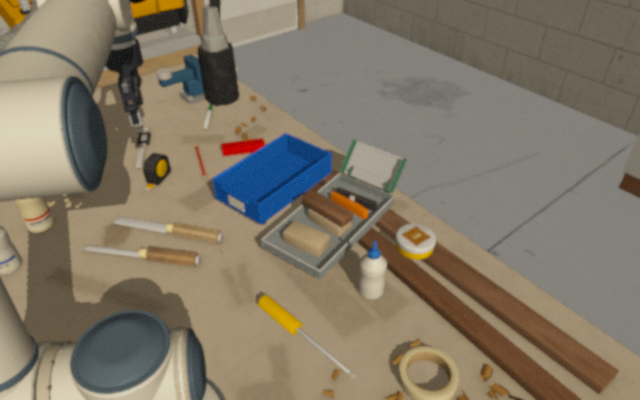

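View pics/top0.png

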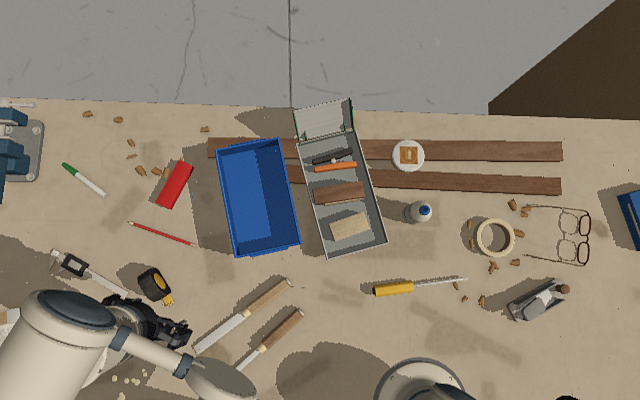

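Candidates in the top view:
- **Walnut:** dark block at (338,193). The red block at (175,184), the brown boards at (470,150) and (470,185), and the chisel handles at (270,295) are not it.
- **Maple:** pale block at (350,227), with another under the walnut. The tape ring at (495,237) and the tin at (408,155) are not it.

I choose the blocks in the grey tray and check them in a close crop.

```bash
cat > h.py <<'E'
import numpy as np,cv2
from scipy.spatial.transform import Rotation as R
def ray(c,u,v):
    f=200/np.tan(np.radians(c["vertical_fov"])/2)
    d=np.array([(u-c["cx"])/f,-(v-c["cy"])/f,-1.])
    return np.array(c["xyz"]),R.from_quat(c["attitude"]).apply(d/np.linalg.norm(d))
def plane(c,u,v,z):
    o,d=ray(c,u,v); return o+d*(z-o[2])/d[2]
def tri(c1,p1,c2,p2):
    o1,d1=ray(c1,*p1);o2,d2=ray(c2,*p2)
    s,t=np.linalg.lstsq(np.c_[d1,-d2],o2-o1,rcond=None)[0]
    a,b=o1+s*d1,o2+t*d2
    return (a+b)/2,np.linalg.norm(a-b)
def proj(c,p):
    f=200/np.tan(np.radians(c["vertical_fov"])/2)
    q=R.from_quat(c["attitude"]).inv().apply(np.array(p)-c["xyz"])
    return c["cx"]+f*q[0]/-q[2],c["cy"]-f*q[1]/-q[2]
E
python3 - <<'E'
import cv2,numpy as np
a=cv2.imread("pics/top0.png")[120:270,285:400]; b=cv2.imread("pics/scene0.png")[135:285,250:420]
k=dict(fx=None)
r=lambda i:cv2.resize(i,None,fx=4,fy=4,interpolation=cv2.INTER_CUBIC)
cv2.imwrite("pics/crop_t.png",r(a));cv2.imwrite("pics/crop_s.png",r(b))
E
```

```text
(no output)
```

View pics/crop_t.png

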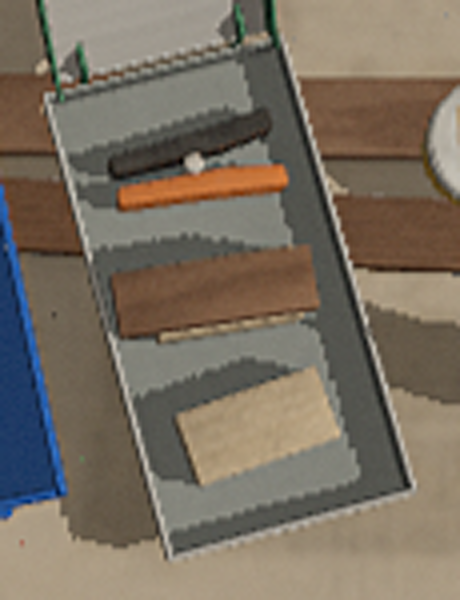

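View pics/crop_s.png

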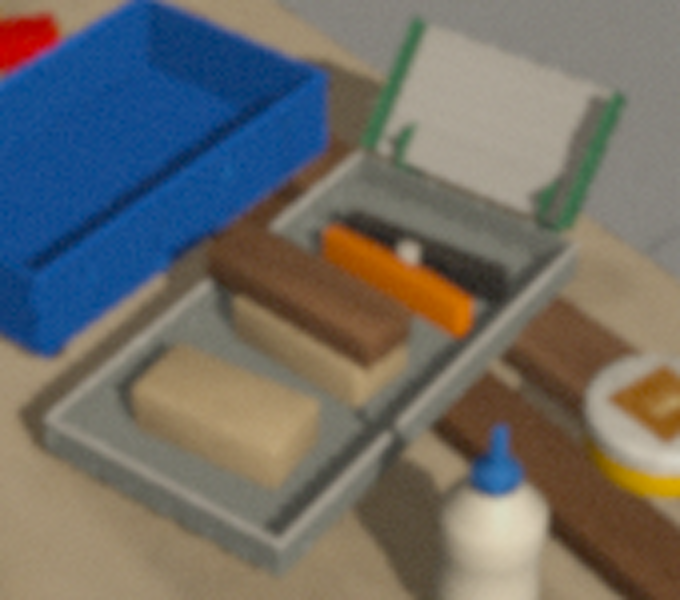

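The crops show the walnut at top crop (215,290), lying lengthwise on a pale maple whose edge shows at (230,328). maple_b is at (260,425) and the clamp at (200,170), so the choice holds. Next I measure.

```bash
python3 - <<'E'
from rig import ctrl
import cv2,numpy as np
from h import *
T=ctrl.camera("top");S=ctrl.camera("scene")
t=lambda p:(284.6+p[0]/4,119.6+p[1]/4); s=lambda p:(249.6+p[0]/4,134.6+p[1]/4)
for n,A,B in(("walnut",[(112,278),(308,246),(319,303),(122,337)],[(235,230),(410,318),(372,345),(210,250)]),
 ("mapleB",[(177,412),(320,366),(341,436),(203,486)],[(178,345),(318,403),(275,440),(133,390)]),
 ("trayNear",[(412,489),(170,556)],[(283,548),(48,420)]),("trayFar",[(45,98),(275,40)],[(360,152),(577,245)]),
 ("bottle tip",[(565,355)],[(500,430)])):
    for a,b in zip(A,B):
        print(n,*[np.round(x,3) for x in tri(T,t(a),S,s(b))])
for a,b in zip([(216,148),(278,138),(300,245),(236,257)],[(285,136),(331,153),(260,202),(213,182)]):
    print("tote",*[np.round(x,3) for x in tri(T,a,S,b)], np.round(plane(T,*a,.082),3))
hsv=cv2.cvtColor(T["frame"],cv2.COLOR_RGB2HSV); 
def rect(n,m,z):
    k=max(cv2.findContours(m.astype(np.uint8),0,2)[0],key=cv2.contourArea)
    P=np.array([plane(T,*p[0],z)[:2] for p in k],np.float32)*1000
    r=cv2.minAreaRect(P); print(n,np.round(r[0],1),np.round(r[1],1),round(r[2],1),cv2.contourArea(k))
H,Sa,V=[hsv[...,i].astype(int) for i in range(3)]
roi=np.zeros(H.shape,bool)
for n,box,m,z in(("walnut",(178,206,308,368),(H<20)&(Sa>70)&(V<150)&(V>60),.077),
 ("mapleB",(209,243,325,375),(H<28)&(Sa>50)&(V>140),.055),
 ("mapleA edge",(194,208,318,368),(H<28)&(Sa>50)&(V>140),.055),
 ("orange",(158,178,308,360),(H<20)&(Sa>150)&(V>150),.045),
 ("tote",(130,265,210,305),(H>100)&(H<125)&(Sa>120),.082)):
    roi[:]=0;roi[box[0]:box[1],box[2]:box[3]]=1
    rect(n,m&roi,z)
E
```

```text
walnut [0.507 0.272 0.071] 0.009
walnut [0.533 0.154 0.071] 0.002
walnut [0.499 0.147 0.074] 0.0
walnut [0.476 0.263 0.076] 0.002
mapleB [0.433 0.23  0.053] 0.003
mapleB [0.462 0.144 0.056] 0.003
mapleB [0.422 0.131 0.062] 0.001
mapleB [0.39  0.213 0.055] 0.001
trayNear [0.392 0.085 0.042] 0.0
trayNear [0.348 0.231 0.044] 0.002
trayFar [0.627 0.313 0.047] 0.001
trayFar [0.672 0.169 0.042] 0.003
bottle tip [0.466 0.017 0.131] 0.003
tote [0.6   0.504 0.071] 0.008 [0.601 0.5   0.082]
tote [0.632 0.355 0.081] 0.002 [0.63  0.356 0.082]
tote [0.382 0.294 0.089] 0.008 [0.379 0.296 0.082]
tote [0.348 0.442 0.071] 0.001 [0.348 0.44  0.082]
walnut [502.2 208.5] [ 45.5 120.1] 11.0 810.0
mapleB [427.2 179.8] [45.4 88.7] 20.7 642.0
mapleA edge [481.4 224.6] [ 3.1 29.4] 9.7 5.0
orange [576.  214.5] [ 15.6 102.8] 8.7 177.0
tote [489.6 399. ] [266.4 155.5] 13.7 7359.0
```

```bash
cat >> h.py <<'E'
def go(x,y,z,deg):
    "numbers from the present pose to TCP x,y,z, pointing down, closing line at deg (mod 180) from world x"
    from rig import ctrl
    s=ctrl.read_state(); r=R.from_quat(s["tcp_rot"])
    d=r.inv().apply(np.array([x,y,z])-s["tcp_pos"])/.15
    yv=r.apply([0,1,0]); a=np.degrees(np.arctan2(yv[1],yv[0]))
    tw=-((deg-a+90)%180-90)/180
    print("t",round(s["time"],2),"pos",s["tcp_pos"].round(4),"ydeg",round(a,1),"| tx,ty,tz",d.round(3),"twist",round(tw,4),"gap",round(s["finger_gap"],2),"grip",round(s["grasp_force"],1),"F",s["wrist_force"].round(1), "tilt",np.round(r.apply([0,0,1])[:2],3))
E
python3 -c "
from h import go
go(.504,.209,.13,11)"
```

```text
t 0.2 pos [0.2439 0.548  0.2306] ydeg 66.0 | tx,ty,tz [-2.503 -1.359  0.672] twist 0.3056 gap 1.0 grip 0.0 F [-0.3 -1.1 -0.8] tilt [-0.001 -0.001]
```

```bash
python3 -m creep '[{"tx":-1,"ty":-0.54,"tz":0.2,"twist":0.3056,"claw":0.7},{"tx":-1,"ty":-0.54,"tz":0.2,"twist":0.3056,"claw":0.7},{"tx":-1,"ty":-0.54,"tz":0.2,"twist":0.3056,"claw":0.7},{"tx":-1,"ty":-0.54,"tz":0.2,"twist":0.3056,"claw":0.7},{"tx":-1,"ty":-0.54,"tz":0.2,"twist":0.3056,"claw":0.7},{"tx":-1,"ty":-0.54,"tz":0.2,"twist":0.3056,"claw":0.7},{"tx":-1,"ty":-0.54,"tz":0.2,"twist":0.3056,"claw":0.7},{"tx":-1,"ty":-0.54,"tz":0.2,"twist":0.3056,"claw":0.7}]'
python3 -c "
from h import go
go(.504,.209,.13,11)"
```

```text
time: 1.0
tcp_pos: [0.3481, 0.413, 0.2011]
tcp_rot: [0.636, 0.771, -0.0, -0.0]
wrist_force: [-0.7, 0.7, 0.2]
finger_gap: 0.699
grasp_force: 0.0
t 1.0 pos [0.3481 0.413  0.2011] ydeg 11.0 | tx,ty,tz [-1.532  0.762  0.474] twist -0.0002 gap 0.7 grip 0.0 F [-0.7  0.7  0.2] tilt [-0. -0.]
```

```bash
python3 -m creep '[{"tx":-0.77,"ty":0.38,"tz":0.2,"claw":0.7},{"tx":-0.77,"ty":0.38,"tz":0.2,"claw":0.7},{"tx":-0.77,"ty":0.38,"tz":0.2,"claw":0.7},{"tx":-0.77,"ty":0.38,"tz":0.2,"claw":0.7}]'
python3 -m creep '[{"tx":-0.76,"ty":0.38,"tz":0.25,"claw":0.7},{"tx":-0.76,"ty":0.38,"tz":0.25,"claw":0.7},{"tx":-0.76,"ty":0.38,"tz":0.25,"claw":0.7},{"tx":-0.76,"ty":0.38,"tz":0.25,"claw":0.7}]'
python3 - <<'E'
from h import *
from rig import ctrl
go(.504,.209,.057,11)
c=ctrl.camera("scene")["frame"][90:280,200:440,::-1]
cv2.imwrite("pics/above.png",cv2.resize(c,None,fx=3,fy=3))
E
```

```text
t 1.0 pos [0.3481 0.413  0.2011] ydeg 11.0 | tx,ty,tz [-1.532  0.762  0.961] twist -0.0002 gap 0.7 grip 0.0 F [-0.7  0.7  0.2] tilt [-0. -0.]validation failed for argument at $[0]...
validation failed for argument at $[0]...
```

View pics/above.png

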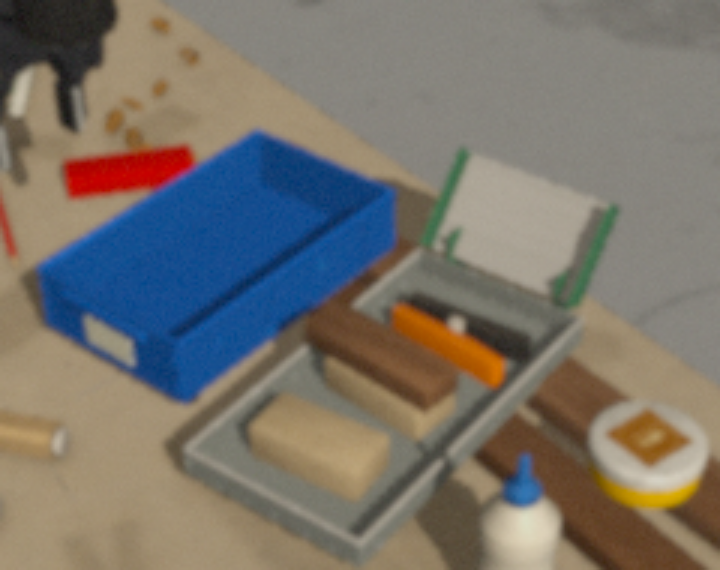

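The picture shows the scene untouched, with the gripper still at upper left (60,60). The calls were refused because every row needs all five numbers.

```bash
python3 -m creep '[{"tx":-0.77,"ty":0.38,"tz":0.2,"twist":0,"claw":0.7},{"tx":-0.77,"ty":0.38,"tz":0.2,"twist":0,"claw":0.7},{"tx":-0.77,"ty":0.38,"tz":0.2,"twist":0,"claw":0.7},{"tx":-0.77,"ty":0.38,"tz":0.2,"twist":0,"claw":0.7}]' | head -2
python3 -m creep '[{"tx":-0.76,"ty":0.38,"tz":0.25,"twist":0,"claw":0.7},{"tx":-0.76,"ty":0.38,"tz":0.25,"twist":0,"claw":0.7},{"tx":-0.76,"ty":0.38,"tz":0.25,"twist":0,"claw":0.7},{"tx":-0.76,"ty":0.38,"tz":0.25,"twist":0,"claw":0.7}]' | head -2
python3 - <<'E'
from h import *
from rig import ctrl
go(.504,.209,.057,11)
E
```

```text
time: 1.45
tcp_pos: [0.4275, 0.3075, 0.1696]
time: 1.85
tcp_pos: [0.5046, 0.207, 0.1318]
t 1.85 pos [0.5046 0.207  0.1318] ydeg 10.9 | tx,ty,tz [ 0.015 -0.     0.499] twist -0.0008 gap 0.7 grip 0.0 F [-1.4 -0.6  0.3] tilt [-0.002 -0.002]
```

```bash
python3 -m creep '[{"tx":0.01,"ty":0,"tz":0.2,"twist":0,"claw":0.7},{"tx":0.01,"ty":0,"tz":0.35,"twist":0,"claw":0.7},{"tx":0.01,"ty":0,"tz":0.49,"twist":0,"claw":0.7},{"tx":0.01,"ty":0,"tz":0.49,"twist":0,"claw":0.7},{"tx":0.01,"ty":0,"tz":0.49,"twist":0,"claw":0},{"tx":0.01,"ty":0,"tz":0.49,"twist":0,"claw":0},{"tx":0.01,"ty":0,"tz":0.49,"twist":0,"claw":0},{"tx":0.01,"ty":0,"tz":0.49,"twist":0,"claw":0}]'
```

```text
time: 2.65
tcp_pos: [0.5044, 0.2118, 0.0623]
tcp_rot: [0.636, 0.772, 0.002, 0.001]
wrist_force: [-1.5, 1.2, 5.8]
finger_gap: 0.426
grasp_force: 62.7
```

```bash
python3 -m creep '[{"tx":0,"ty":0,"tz":0,"twist":0,"claw":0},{"tx":0,"ty":0,"tz":-0.1,"twist":0,"claw":0},{"tx":0,"ty":0,"tz":-0.2,"twist":0,"claw":0},{"tx":0,"ty":0,"tz":-0.4,"twist":0,"claw":0},{"tx":0,"ty":0,"tz":-0.6,"twist":0,"claw":0},{"tx":0,"ty":0,"tz":-0.6,"twist":0,"claw":0}]'
python3 - <<'E'
from h import *
from rig import ctrl
go(.4895,.398,.15,13.5)
c=ctrl.camera("scene")["frame"][90:280,200:440,::-1]
d=ctrl.camera("top")["frame"][110:270,200:400,::-1]
cv2.imwrite("pics/lift.png",np.hstack([cv2.resize(c,(400,320)),cv2.resize(d,(400,320))]))
E
```

```text
time: 3.25
tcp_pos: [0.5058, 0.2118, 0.1572]
tcp_rot: [0.636, 0.772, 0.004, 0.003]
wrist_force: [0.3, -0.2, 0.2]
finger_gap: 0.431
grasp_force: 62.0
t 3.25 pos [0.5058 0.2118 0.1572] ydeg 11.0 | tx,ty,tz [1.24  0.13  0.051] twist -0.0139 gap 0.43 grip 62.0 F [ 0.3 -0.2  0.2] tilt [0.01  0.003]
```

View pics/lift.png

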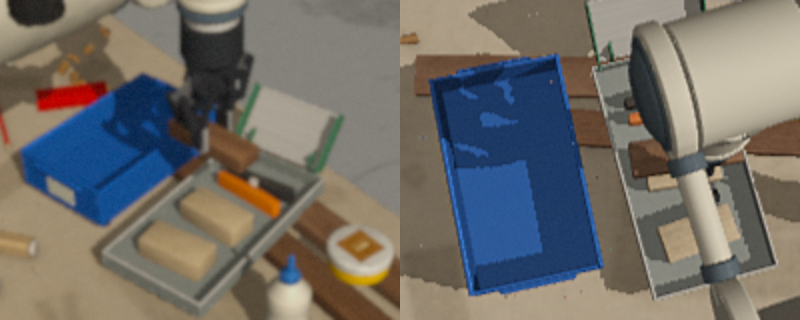

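The walnut is held across the jaws (left view ~(215,145)), and both maples are exposed in the tray at (215,215) and (175,248). Moving to the tote.

```bash
python3 -m creep '[{"tx":0.15,"ty":0.02,"tz":0,"twist":-0.014,"claw":0},{"tx":0.4,"ty":0.05,"tz":0,"twist":-0.014,"claw":0},{"tx":0.7,"ty":0.07,"tz":0,"twist":-0.014,"claw":0},{"tx":0.95,"ty":0.1,"tz":0,"twist":-0.014,"claw":0},{"tx":0.95,"ty":0.1,"tz":0,"twist":-0.014,"claw":0}]'|head -2
python3 -m creep '[{"tx":0.2,"ty":0,"tz":0.1,"twist":0,"claw":0},{"tx":0.27,"ty":0,"tz":0.2,"twist":0,"claw":0},{"tx":0.27,"ty":0,"tz":0.3,"twist":0,"claw":0},{"tx":0.27,"ty":0,"tz":0.3,"twist":0,"claw":0}]' | tail -3
python3 - <<'E'
from h import *
from rig import ctrl
go(.4895,.398,.0355,13.5)
T=ctrl.camera("top");S=ctrl.camera("scene")
def rect(n,c,box,z):
    h=cv2.cvtColor(c["frame"],cv2.COLOR_RGB2HSV).astype(int)
    m=np.zeros(h.shape[:2],np.uint8);b=box
    m[b[0]:b[1],b[2]:b[3]]=((h[...,0]<28)&(h[...,1]>50)&(h[...,2]>140))[b[0]:b[1],b[2]:b[3]]
    k=max(cv2.findContours(m,0,2)[0],key=cv2.contourArea)
    r=cv2.minAreaRect(np.array([plane(c,*p[0],z)[:2] for p in k],np.float32)*1000); print(n,np.round(r[0],1),np.round(r[1],1),round(r[2],1),cv2.contourArea(k))
rect("A",T,(178,209,310,372),.055);rect("B",T,(209,243,325,375),.055)
cv2.imwrite("pics/x.png",np.hstack([cv2.resize(T["frame"][110:270,200:400,::-1],(400,320)),cv2.resize(S["frame"][90:280,200:440,::-1],(400,320))]))
E
```

```text
time: 3.85
tcp_pos: [0.489, 0.3574, 0.1478]
wrist_force: [0.2, 0.6, -0.7]
finger_gap: 0.423
grasp_force: 62.0
t 4.25 pos [0.4803 0.3912 0.1007] ydeg 13.5 | tx,ty,tz [0.031 0.073 0.434] twist 0.0 gap 0.42 grip 62.0 F [ 0.2  0.6 -0.7] tilt [-0.005 -0.005]
A [507.5 200.4] [45.5 89.2] 11.0 621.0
B [427.5 178.3] [45.3 86.9] 21.1 586.0
```

View pics/x.png

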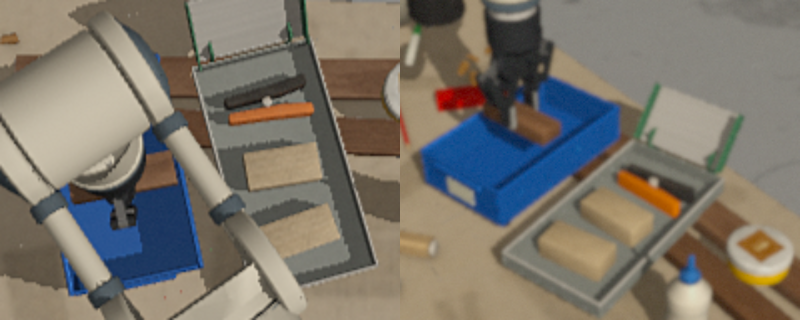

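The walnut hangs over the tote (left view ~(135,175)), parallel to its short side. maple_a measures 45x89 mm at (0.507,0.200), which fits the given size. Lowering now.

```bash
python3 -m creep '[{"tx":0.03,"ty":0.07,"tz":0.1,"twist":0,"claw":0},{"tx":0.03,"ty":0.07,"tz":0.22,"twist":0,"claw":0},{"tx":0.03,"ty":0.07,"tz":0.32,"twist":0,"claw":0},{"tx":0.03,"ty":0.07,"tz":0.38,"twist":0,"claw":0},{"tx":0.03,"ty":0.07,"tz":0.42,"twist":0,"claw":0},{"tx":0.03,"ty":0.07,"tz":0.42,"twist":0,"claw":0},{"tx":0.03,"ty":0.07,"tz":0.42,"twist":0,"claw":0}]'
```

```text
time: 5.05
tcp_pos: [0.491, 0.4002, 0.0431]
tcp_rot: [0.619, 0.785, 0.0, 0.0]
wrist_force: [-0.4, -0.0, -0.5]
finger_gap: 0.428
grasp_force: 62.0
```

```bash
python3 -m creep '[{"tx":0,"ty":0,"tz":0.02,"twist":0,"claw":0},{"tx":0,"ty":0,"tz":0.04,"twist":0,"claw":0},{"tx":0,"ty":0,"tz":0.05,"twist":0,"claw":0},{"tx":0,"ty":0,"tz":0.05,"twist":0,"claw":0},{"tx":0,"ty":0,"tz":0.05,"twist":0,"claw":0}]'
```

```text
time: 5.55
tcp_pos: [0.4907, 0.4001, 0.0348]
tcp_rot: [0.619, 0.785, -0.0, -0.0]
wrist_force: [-0.1, 0.0, -0.9]
finger_gap: 0.43
grasp_force: 62.0
```

```bash
python3 -m creep '[{"tx":0,"ty":0,"tz":0.01,"twist":0,"claw":0},{"tx":0,"ty":0,"tz":0.02,"twist":0,"claw":0},{"tx":0,"ty":0,"tz":0.02,"twist":0,"claw":0}]' | sed -n '2p;4p'
```

```text
tcp_pos: [0.4909, 0.4002, 0.0343]
wrist_force: [-4.5, -2.9, 9.9]
```

Contact (9.9 N). Release gently with a small opening, then rise.

```bash
python3 -m creep '[{"tx":0,"ty":0,"tz":0,"twist":0,"claw":0.5},{"tx":0,"ty":0,"tz":0,"twist":0,"claw":0.65},{"tx":0,"ty":0,"tz":0,"twist":0,"claw":0.65},{"tx":0,"ty":0,"tz":-0.2,"twist":0,"claw":0.65},{"tx":0,"ty":0,"tz":-0.5,"twist":0,"claw":0.7},{"tx":0,"ty":0,"tz":-0.8,"twist":0,"claw":0.7},{"tx":0,"ty":0,"tz":-0.8,"twist":0,"claw":0.7}]' |sed -n '2p;4,6p'
python3 -c "
from h import go
go(.5075,.2004,.12,11)"
```

```text
tcp_pos: [0.4932, 0.4019, 0.1608]
wrist_force: [-0.1, -0.2, 1.9]
finger_gap: 0.703
grasp_force: 0.0
t 6.55 pos [0.4932 0.4019 0.1608] ydeg 13.5 | tx,ty,tz [-1.33  -0.225  0.262] twist 0.014 gap 0.7 grip 0.0 F [-0.1 -0.2  1.9] tilt [0.011 0.008]
```

```bash
python3 -m creep '[{"tx":-0.3,"ty":-0.05,"tz":0,"twist":0.014,"claw":0.68},{"tx":-0.6,"ty":-0.1,"tz":0,"twist":0.014,"claw":0.68},{"tx":-0.9,"ty":-0.2,"tz":0,"twist":0.014,"claw":0.68},{"tx":-0.9,"ty":-0.2,"tz":0,"twist":0.014,"claw":0.68}]' | sed -n 2p
python3 -m creep '[{"tx":-0.3,"ty":-0.02,"tz":0.1,"twist":0,"claw":0.68},{"tx":-0.4,"ty":-0.02,"tz":0.25,"twist":0,"claw":0.68},{"tx":-0.4,"ty":-0.02,"tz":0.3,"twist":0,"claw":0.68},{"tx":-0.4,"ty":-0.02,"tz":0.3,"twist":0,"claw":0.68}]' | sed -n 2p
python3 -c "
from h import go
go(.5075,.2004,.034,11)"
```

```text
tcp_pos: [0.4931, 0.2571, 0.1512]
tcp_pos: [0.5008, 0.2025, 0.105]
t 7.35 pos [0.5008 0.2025 0.105 ] ydeg 11.0 | tx,ty,tz [-0.023  0.042  0.473] twist -0.0002 gap 0.68 grip 0.0 F [-0.7 -0.6  0.1] tilt [-0.003 -0.   ]
```

```bash
python3 -m creep '[{"tx":-0.02,"ty":0.04,"tz":0.1,"twist":0,"claw":0.68},{"tx":-0.02,"ty":0.04,"tz":0.2,"twist":0,"claw":0.68},{"tx":-0.02,"ty":0.04,"tz":0.2,"twist":0,"claw":0.68},{"tx":-0.02,"ty":0.04,"tz":0.2,"twist":0,"claw":0.68}]' | sed -n 2p
python3 -c "
from h import go
go(.5075,.2004,.031,11)"
```

```text
tcp_pos: [0.5076, 0.2009, 0.076]
t 7.75 pos [0.5076 0.2009 0.076 ] ydeg 11.0 | tx,ty,tz [-0.003 -0.001  0.3  ] twist 0.0002 gap 0.68 grip 0.0 F [0.1 0.3 0.6] tilt [-0.002 -0.   ]
```

```bash
python3 -m creep '[{"tx":0,"ty":0,"tz":0.12,"twist":0,"claw":0.68},{"tx":0,"ty":0,"tz":0.22,"twist":0,"claw":0.68},{"tx":0,"ty":0,"tz":0.29,"twist":0,"claw":0.68},{"tx":0,"ty":0,"tz":0.29,"twist":0,"claw":0.68},{"tx":0,"ty":0,"tz":0.29,"twist":0,"claw":0},{"tx":0,"ty":0,"tz":0.29,"twist":0,"claw":0},{"tx":0,"ty":0,"tz":0.29,"twist":0,"claw":0},{"tx":0,"ty":0,"tz":0.29,"twist":0,"claw":0}]'
```

```text
time: 8.55
tcp_pos: [0.5083, 0.2006, 0.0337]
tcp_rot: [0.636, 0.772, 0.0, 0.0]
wrist_force: [0.7, 0.0, 2.8]
finger_gap: 0.509
grasp_force: 65.5
```

```bash
python3 -m creep '[{"tx":0,"ty":0,"tz":-0.1,"twist":0,"claw":0},{"tx":0,"ty":0,"tz":-0.25,"twist":0,"claw":0},{"tx":0,"ty":0,"tz":-0.5,"twist":0,"claw":0},{"tx":0,"ty":0,"tz":-0.75,"twist":0,"claw":0},{"tx":0.1,"ty":0.1,"tz":-0.8,"twist":-0.014,"claw":0},{"tx":0.4,"ty":0.2,"tz":-0.8,"twist":-0.014,"claw":0},{"tx":0.7,"ty":0.3,"tz":-0.8,"twist":-0.014,"claw":0},{"tx":0.7,"ty":0.3,"tz":-0.8,"twist":-0.014,"claw":0}]'|tail -5
python3 -c "
from h import go
go(.5615,.415,.11,13.5)"
```

```text
tcp_pos: [0.5317, 0.317, 0.1532]
tcp_rot: [0.617, 0.787, 0.001, -0.001]
wrist_force: [-0.2, 0.5, -0.9]
finger_gap: 0.509
grasp_force: 64.9
t 9.35 pos [0.5317 0.317  0.1532] ydeg 13.8 | tx,ty,tz [0.587 0.349 0.289] twist 0.0016 gap 0.51 grip 64.9 F [-0.2  0.5 -0.9] tilt [-0.001  0.002]
```

```bash
python3 -m creep '[{"tx":0.25,"ty":0.15,"tz":0,"twist":0,"claw":0},{"tx":0.5,"ty":0.3,"tz":0,"twist":0,"claw":0},{"tx":0.58,"ty":0.35,"tz":0.15,"twist":0,"claw":0},{"tx":0.58,"ty":0.35,"tz":0.3,"twist":0,"claw":0},{"tx":0.58,"ty":0.35,"tz":0.3,"twist":0,"claw":0},{"tx":0.58,"ty":0.35,"tz":0.3,"twist":0,"claw":0}]'|tail -5
python3 - <<'E'
from h import *
from rig import ctrl
go(.5615,.415,.0365,13.5)
T=ctrl.camera("top");S=ctrl.camera("scene")
cv2.imwrite("pics/y.png",np.hstack([cv2.resize(T["frame"][110:270,200:400,::-1],(400,320)),cv2.resize(S["frame"][90:280,200:440,::-1],(400,320))]))
E
```

```text
tcp_pos: [0.5628, 0.4085, 0.1088]
tcp_rot: [0.619, 0.785, -0.0, -0.0]
wrist_force: [-0.4, 0.4, -0.1]
finger_gap: 0.516
grasp_force: 65.0
t 9.95 pos [0.5628 0.4085 0.1088] ydeg 13.5 | tx,ty,tz [0.045 0.002 0.482] twist -0.0 gap 0.52 grip 65.0 F [-0.4  0.4 -0.1] tilt [-0.001 -0.001]
```

View pics/y.png

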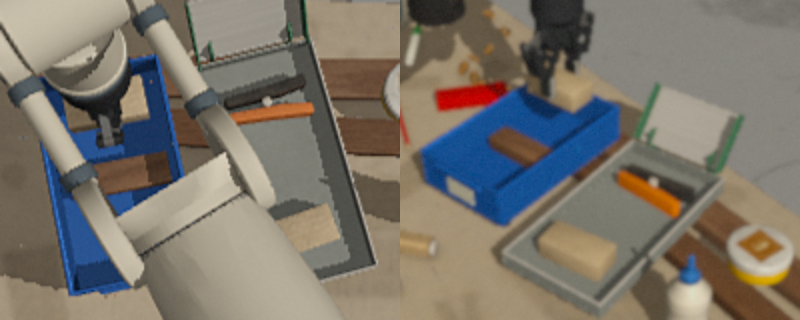

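The walnut lies flat mid-tote (left view ~(135,172)), maple_a is held over the far part (~(120,105)), and the clamp has not moved. Lowering.

```bash
python3 -m creep '[{"tx":0.02,"ty":0,"tz":0.1,"twist":0,"claw":0},{"tx":0.04,"ty":0,"tz":0.2,"twist":0,"claw":0},{"tx":0.04,"ty":0,"tz":0.3,"twist":0,"claw":0},{"tx":0.04,"ty":0,"tz":0.38,"twist":0,"claw":0},{"tx":0.04,"ty":0,"tz":0.44,"twist":0,"claw":0},{"tx":0.04,"ty":0,"tz":0.46,"twist":0,"claw":0},{"tx":0.04,"ty":0,"tz":0.47,"twist":0,"claw":0},{"tx":0.04,"ty":0,"tz":0.47,"twist":0,"claw":0}]'
```

```text
time: 10.85
tcp_pos: [0.5618, 0.415, 0.0382]
tcp_rot: [0.619, 0.785, 0.0, 0.0]
wrist_force: [0.2, -1.0, -0.8]
finger_gap: 0.514
grasp_force: 65.0
```

```bash
python3 -m creep '[{"tx":0,"ty":0,"tz":0.01,"twist":0,"claw":0},{"tx":0,"ty":0,"tz":0.02,"twist":0,"claw":0},{"tx":0,"ty":0,"tz":0.02,"twist":0,"claw":0},{"tx":0,"ty":0,"tz":0.02,"twist":0,"claw":0}]' | sed -n '2p;4p'
```

```text
tcp_pos: [0.562, 0.4151, 0.0357]
wrist_force: [0.8, 0.4, 2.0]
```

Touching at the predicted height. Release and rise.

```bash
python3 -m creep '[{"tx":0,"ty":0,"tz":0,"twist":0,"claw":0.55},{"tx":0,"ty":0,"tz":0,"twist":0,"claw":0.65},{"tx":0,"ty":0,"tz":0,"twist":0,"claw":0.65},{"tx":0,"ty":0,"tz":-0.2,"twist":0,"claw":0.65},{"tx":0,"ty":0,"tz":-0.5,"twist":0,"claw":0.65},{"tx":0,"ty":0,"tz":-0.8,"twist":0,"claw":0.68},{"tx":-0.3,"ty":-0.2,"tz":-0.8,"twist":0,"claw":0.68},{"tx":-0.6,"ty":-0.4,"tz":-0.8,"twist":0,"claw":0.68}]' |sed -n '2p;4,6p'
python3 -c "
from h import go
go(.4273,.1795,.12,20.5)"
```

```text
tcp_pos: [0.528, 0.3214, 0.1571]
wrist_force: [0.6, -1.0, 0.1]
finger_gap: 0.681
grasp_force: 0.0
t 12.05 pos [0.528  0.3214 0.1571] ydeg 13.6 | tx,ty,tz [-0.761 -0.876  0.243] twist -0.0382 gap 0.68 grip 0.0 F [ 0.6 -1.   0.1] tilt [0.004 0.002]
```

```bash
python3 -m creep '[{"tx":-0.2,"ty":-0.25,"tz":0,"twist":-0.039,"claw":0.68},{"tx":-0.4,"ty":-0.5,"tz":0.05,"twist":-0.039,"claw":0.68},{"tx":-0.6,"ty":-0.7,"tz":0.1,"twist":-0.039,"claw":0.68},{"tx":-0.75,"ty":-0.86,"tz":0.25,"twist":-0.039,"claw":0.68},{"tx":-0.75,"ty":-0.86,"tz":0.4,"twist":-0.039,"claw":0.68},{"tx":-0.75,"ty":-0.86,"tz":0.4,"twist":-0.039,"claw":0.68},{"tx":-0.75,"ty":-0.86,"tz":0.4,"twist":-0.039,"claw":0.68}]' |sed -n '2p;4,6p'
python3 -c "
from h import go
go(.4273,.1795,.0325,20.7)"
```

```text
tcp_pos: [0.4279, 0.1816, 0.0952]
wrist_force: [-0.7, -0.1, 0.2]
finger_gap: 0.678
grasp_force: 0.0
t 12.75 pos [0.4279 0.1816 0.0952] ydeg 20.5 | tx,ty,tz [-0.011 -0.009  0.418] twist -0.0009 gap 0.68 grip 0.0 F [-0.7 -0.1  0.2] tilt [-0.  0.]
```

```bash
python3 -m creep '[{"tx":-0.01,"ty":-0.01,"tz":0.15,"twist":0,"claw":0.68},{"tx":-0.01,"ty":-0.01,"tz":0.3,"twist":0,"claw":0.68},{"tx":-0.01,"ty":-0.01,"tz":0.41,"twist":0,"claw":0.68},{"tx":-0.01,"ty":-0.01,"tz":0.41,"twist":0,"claw":0.68},{"tx":-0.01,"ty":-0.01,"tz":0.41,"twist":0,"claw":0},{"tx":-0.01,"ty":-0.01,"tz":0.41,"twist":0,"claw":0},{"tx":-0.01,"ty":-0.01,"tz":0.41,"twist":0,"claw":0},{"tx":-0.01,"ty":-0.01,"tz":0.41,"twist":0,"claw":0}]'
```

```text
time: 13.55
tcp_pos: [0.4281, 0.1801, 0.0351]
tcp_rot: [0.57, 0.822, 0.001, 0.001]
wrist_force: [0.5, 1.2, 6.4]
finger_gap: 0.511
grasp_force: 65.1
```

```bash
python3 -m creep '[{"tx":0,"ty":0,"tz":-0.1,"twist":0,"claw":0},{"tx":0,"ty":0,"tz":-0.25,"twist":0,"claw":0},{"tx":0,"ty":0,"tz":-0.5,"twist":0,"claw":0},{"tx":0,"ty":0,"tz":-0.75,"twist":0,"claw":0},{"tx":0.1,"ty":0.05,"tz":-0.8,"twist":0.04,"claw":0},{"tx":0.4,"ty":0.15,"tz":-0.8,"twist":0.04,"claw":0},{"tx":0.7,"ty":0.25,"tz":-0.8,"twist":0.04,"claw":0},{"tx":0.7,"ty":0.25,"tz":-0.8,"twist":0.04,"claw":0}]'|tail -5
python3 -c "
from h import go
go(.4175,.381,.11,13.5)"
```

```text
tcp_pos: [0.4241, 0.2952, 0.1536]
tcp_rot: [0.618, 0.786, 0.0, -0.001]
wrist_force: [-0.0, -1.7, -1.2]
finger_gap: 0.511
grasp_force: 64.4
t 14.35 pos [0.4241 0.2952 0.1536] ydeg 13.6 | tx,ty,tz [0.565 0.092 0.292] twist 0.0006 gap 0.51 grip 64.4 F [-0.  -1.7 -1.2] tilt [-0.001  0.002]
```

```bash
python3 -m creep '[{"tx":0.25,"ty":0.05,"tz":0,"twist":0,"claw":0},{"tx":0.5,"ty":0.09,"tz":0,"twist":0,"claw":0},{"tx":0.56,"ty":0.09,"tz":0.15,"twist":0,"claw":0},{"tx":0.56,"ty":0.09,"tz":0.3,"twist":0,"claw":0},{"tx":0.56,"ty":0.09,"tz":0.3,"twist":0,"claw":0},{"tx":0.56,"ty":0.09,"tz":0.3,"twist":0,"claw":0},{"tx":0.56,"ty":0.09,"tz":0.3,"twist":0,"claw":0}]'|tail -5
python3 - <<'E'
from h import *
from rig import ctrl
go(.4175,.381,.038,13.5)
T=ctrl.camera("top");S=ctrl.camera("scene")
cv2.imwrite("pics/z.png",np.hstack([cv2.resize(T["frame"][110:270,200:400,::-1],(400,320)),cv2.resize(S["frame"][90:280,200:440,::-1],(400,320))]))
E
```

```text
tcp_pos: [0.4198, 0.3757, 0.1103]
tcp_rot: [0.621, 0.784, 0.001, 0.0]
wrist_force: [-0.3, -0.1, -0.9]
finger_gap: 0.513
grasp_force: 64.5
t 15.05 pos [0.4198 0.3757 0.1103] ydeg 13.3 | tx,ty,tz [ 0.037 -0.008  0.482] twist -0.0011 gap 0.51 grip 64.5 F [-0.3 -0.1 -0.9] tilt [0.002 0.001]
```

View pics/z.png

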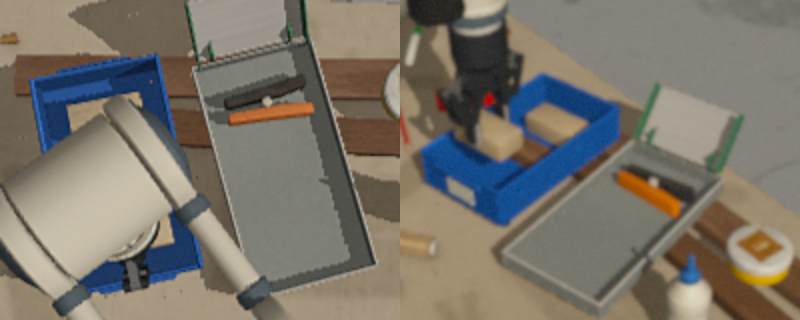

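maple_a lies flat at the far end (right view (557,122)), maple_b is held over the near part (488,138), and only the clamp is left in the tray. Lowering.

```bash
python3 -m creep '[{"tx":0.03,"ty":-0.01,"tz":0.1,"twist":0,"claw":0},{"tx":0.03,"ty":-0.01,"tz":0.2,"twist":0,"claw":0},{"tx":0.03,"ty":-0.01,"tz":0.3,"twist":0,"claw":0},{"tx":0.03,"ty":-0.01,"tz":0.38,"twist":0,"claw":0},{"tx":0.03,"ty":-0.01,"tz":0.44,"twist":0,"claw":0},{"tx":0.03,"ty":-0.01,"tz":0.47,"twist":0,"claw":0},{"tx":0.03,"ty":-0.01,"tz":0.48,"twist":0,"claw":0},{"tx":0.03,"ty":-0.01,"tz":0.48,"twist":0,"claw":0}]'
```

```text
time: 15.95
tcp_pos: [0.4168, 0.38, 0.037]
tcp_rot: [0.62, 0.784, 0.0, 0.0]
wrist_force: [-2.0, -1.6, 3.5]
finger_gap: 0.511
grasp_force: 64.8
```

Contact at the predicted height. Release and rise clear.

```bash
python3 -m creep '[{"tx":0,"ty":0,"tz":0,"twist":0,"claw":0.55},{"tx":0,"ty":0,"tz":0,"twist":0,"claw":0.65},{"tx":0,"ty":0,"tz":0,"twist":0,"claw":0.65},{"tx":0,"ty":0,"tz":-0.2,"twist":0,"claw":0.65},{"tx":0,"ty":0,"tz":-0.5,"twist":0,"claw":0.65},{"tx":0,"ty":0,"tz":-1,"twist":0,"claw":0.68},{"tx":0,"ty":0,"tz":-1,"twist":0,"claw":0.68},{"tx":0,"ty":0,"tz":-1,"twist":0,"claw":0.68}]' |sed -n '2p;4,6p'
python3 -m creep '[{"tx":0.3,"ty":-0.1,"tz":0,"twist":0,"claw":0.68},{"tx":0.6,"ty":-0.3,"tz":0,"twist":0,"claw":0.68},{"tx":0.9,"ty":-0.4,"tz":0,"twist":0,"claw":0.68},{"tx":0.9,"ty":-0.4,"tz":0,"twist":0,"claw":0.68},{"tx":0.9,"ty":-0.4,"tz":0,"twist":0,"claw":0.68},{"tx":0.9,"ty":-0.4,"tz":0,"twist":0,"claw":0.68}]' |sed -n '2p;4,6p'
python3 - <<'E'
from h import *
from rig import ctrl
T=ctrl.camera("top");S=ctrl.camera("scene")
cv2.imwrite("pics/end.png",np.hstack([cv2.resize(T["frame"][110:270,200:400,::-1],(400,320)),cv2.resize(S["frame"][90:280,200:440,::-1],(400,320))]))
E
```

```text
tcp_pos: [0.418, 0.3811, 0.1921]
wrist_force: [0.1, -0.1, 0.2]
finger_gap: 0.686
grasp_force: 0.0
tcp_pos: [0.3274, 0.4966, 0.1851]
wrist_force: [-0.2, -0.1, 0.3]
finger_gap: 0.683
grasp_force: 0.0
```

View pics/end.png

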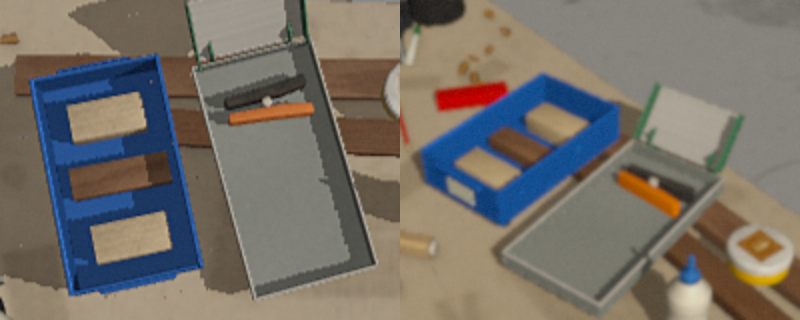

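All three lie flat and side by side in the tote (left view (107,118), (120,177), (131,238)). The clamp, bottle and tin are where they were.

```bash
python3 -c "
from rig import ctrl
print(ctrl.close_job())"
```

```text
the job is handed in; nothing more can be done
None
```

I put all three blanks flat and side by side in the blue tote, left the clamp, bottle and tin where they were, and handed the job in at about 18 s of the 54 s allowed; the hand-in returned no verdict.

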